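# Release the key that was left latched on the bench switch box

### The arm

A 7-joint arm with a two-finger parallel gripper is mounted at the origin on the work surface; the furniture and walls round the work are solid. World frame = base frame: x ahead of the robot, y to its left, z up, the work surface at z = 0. Lengths are in m, angles in rad, forces in N, time in s.
With the tool pointing down it reaches from about 0.425 to 0.825 m from the base axis. Payload 3.6 kg.
Tool frame: the origin (TCP) lies at the very end of the fingers, on their centre line; the grasp point (between the pads) lies 19 mm behind it; z points along the fingers, y is the line along which they close (so a half turn about z gives the same grasp; the last joint's range is limited). The gripper opens to 93 mm and grips with 3 to 60 N. Pads are 15 mm wide; open, the fingers measure 128 mm over their backs; the gripper's body (75 mm by 188 mm) begins 65 mm behind the grasp point.
Start: joints at [1.169, 0.615, -0.013, 1.423, 0.008, 1.103, -0.04], TCP at [0.239, -0.605, 0.219] pointing down, gripper open.
Joint ranges: [-3.12, 3.12], [-0.3, 2.06], [-1.34, 1.32], [0.26, 2.42], [-1.36, 4.5], [0.01, 1.98], [-2.84, 2.84]. Speed limits (rad/s): [2.79, 2.79, 3.14, 3.14, 3.14, 3.14, 3.14].

### API

Orientations are given as a unit quaternion [w, x, y, z].
In Python, from bench import arm gives the robot as it stands. The module is installed in compiled form; this text tells all that it offers.
- The arm moves only by the tool move_arm, never from a script. Its argument "increments" is a list of rows, each a list of 7 numbers: the opening, from 0 (shut) to 1 (fully open), then the shift along the tool's x, y, z in m, then the turn, a rotation vector about the tool's x, y, z in rad. A call has 1 to 10 rows; each row shifts and turns the commanded pose from where the row before left it, along the tool's axes as they then stand; what a row does not reach is not made up. A row lasts 1/8 s, in which the tool goes at most 62.5 mm and 10.7 degrees, less where a joint would pass 70% of its speed; a pose out of reach is approached as far as the arm can. A call is refused whole if a number of a shift passes 0.0625 or a number of a turn 0.188, either way. A call with a gripper value outside its range is refused whole. The fingers move at their own pace and stop on an object; "grip_force" is the grip in N (left out, the last holds). Time passes only in rows, so rows that do not move let the fingers close. It gives the time, the measured TCP pose, the force, the opening and the grip force at its end, in the units of the state.
- arm.get_obs(): the state, without advancing time (a new reading comes with each control period).
- arm.snapshot(name): name is "scene" or "side" or "wrist"; returns (picture, depth): 400x640x3 uint8, blue, green, red; 400x640 float32, m along the optical axis (not along the pixel's ray), 0 where there is no reading.
- arm.calibration(name): a dict with "fx", "fy", "cx", "cy" (pixels), "world_from_camera" (4x4, takes a point from camera to world coordinates); the wrist camera has in their place "mount" (4x4, takes a point from camera to tool coordinates, whose origin is the TCP and whose axes are the flange's). Camera axes: x right, y down, z forward; pixel columns grow to the right and rows downward; lengths in m; the calibration is good to about 2 mm. A picture is of the moment at which its call begins: read the wrist's pose just before it. calibration takes no time and is no camera call.
- arm.sign_off(): hands the job in; it is judged then, once.
The state is a dict: "time": time; "joints": joint angles; "joint_velocities": joint speeds; "tau": joint torques, N m; "eef_pos": TCP position; "tool_rot": TCP orientation; "contact_force": force on the tool from outside, world axes, zero at the start; "moment": the same for the moment, N m; "width": finger opening in m; "finger_force": force on a finger pad.
Only numpy, scipy, OpenCV 4.12 (cv2) and the standard library are available. Lean on these libraries where they do the work, as an engineer would, in place of code of your own. Each camera call takes 0.05 s, during which the arm holds its last target. There are 200 camera calls.

### The job

One of the four identical keys on the grey switch box was left latched down, so its circuit is still on. With a fingertip, tap the keys lightly, one after another and lifting off after each tap, until you have found the one that is latched; then press that key firmly so that it lets go and comes fully up. Do not push down any of the keys that are up, grasp nothing, and leave the other things on the bench where they are.

Things in the scene. Friction and masses are not known exactly. Their poses are not given: they have to be found in the camera images.
- switch_box: grey sheet-metal switch box fixed to the bench, 104 mm deep (x), 236 mm wide (y), its flat top 60 mm above the bench. Origin: centre of its underside; x points to its back (away from the robot; the cable gland is there), y to its left, z up. Four identical square ivory key caps, 26x26 mm, stand in a row along its y in black frames 34x34x3 mm; their centres are 50 mm apart. The top of a key that is up is 14 mm above the box's top; the top of the latched key is 10 mm above it.
- place_1 (a point): centre of key opening 1 of 4, counted from the left (+y) of the box, on the box's top surface (60 mm above the bench); the axis of the key there runs straight up through it
- place_2 (a point): centre of key opening 2 of 4, counted from the left (+y) of the box, on the box's top surface (60 mm above the bench); the axis of the key there runs straight up through it
- place_3 (a point): centre of key opening 3 of 4, counted from the left (+y) of the box, on the box's top surface (60 mm above the bench); the axis of the key there runs straight up through it
- place_4 (a point): centre of key opening 4 of 4, counted from the left (+y) of the box, on the box's top surface (60 mm above the bench); the axis of the key there runs straight up through it
- key_a (a joint): travel of the key that is latched at the start, in m: 0 = fully up, 0.004 = latched, 0.009 = bottom stop. Which of the four places it stands in differs from run to run and is not told. Under a light tap (below about 4.5 N) it does not give at all; pressed on, it goes down against a spring (0.4 N per mm) and lets go at about 6 mm of travel (about 2 mm below where it was latched, 5.5 to 7 N; press on to the stop to be sure), then rises to 0 when the finger is taken away
- key_b (a joint): travel of one of the three keys that are up at the start (place not told), in m: 0 = up, 0.009 = bottom stop. Its spring holds it up with 3 N, and pushed harder it gives way by 1 mm per 0.4 N and springs back; more than 4 mm counts as having been switched on
- key_c (a joint): travel of one of the three keys that are up at the start (place not told), in m: 0 = up, 0.009 = bottom stop. Its spring holds it up with 3 N, and pushed harder it gives way by 1 mm per 0.4 N and springs back; more than 4 mm counts as having been switched on
- key_d (a joint): travel of one of the three keys that are up at the start (place not told), in m: 0 = up, 0.009 = bottom stop. Its spring holds it up with 3 N, and pushed harder it gives way by 1 mm per 0.4 N and springs back; more than 4 mm counts as having been switched on
- egg_cup: bystander, loose, to be left alone: small white egg cup, 48 mm wide, 42 mm high; origin at the centre of its underside
- glaze_jar: bystander, loose, to be left alone: green glaze jar, 70 mm wide, 117 mm high; origin at the centre of its underside
- tile: bystander, loose, to be left alone: unglazed test tile lying flat, 60x42x8 mm; origin at the centre of its underside
- pencil: bystander, loose, to be left alone: yellow pencil lying flat, 126 mm long, 8 mm thick; origin at the centre of its underside
- loop_tool: bystander, loose, to be left alone: wooden loop tool lying flat, 150 mm long, 14 mm thick; origin at the centre of its underside
- yellow_lid: bystander, loose, to be left alone: jar lid with yellow glaze, 66 mm wide, 13 mm high; origin at the centre of its underside
- beaker: bystander, loose, to be left alone: tall white beaker, 68 mm wide, 150 mm high; origin at the centre of its underside

How it is judged:
On the way, in this order (a step that is already met when the one before it is completed fails the run):
1. the latched key is tapped by a finger and stays latched (contact force between the fingers and key_a above 0.3 N and value of joint key_a between 0.003 and 0.006 m).
2. the finger is lifted off it, the key still latched (contact force between the fingers and key_a below 0.05 N and value of joint key_a between 0.003 and 0.006 m), for 0.1 s.
3. the latched key has been pressed, has let go and is up (value of joint key_a below 0.001 m), for 0.2 s.
At the end, for the whole second after the job is handed in: all four keys are up (within 1 mm of fully up), and every loose thing is within 20 mm of where it stood (value of joint each of key_a, key_b, key_c, key_d below 0.001 m and not (distance of egg_cup from where it was at the start of the episode above 0.02 m) and not (distance of glaze_jar from where it was at the start of the episode above 0.02 m) and not (distance of tile from where it was at the start of the episode above 0.02 m) and not (distance of pencil from where it was at the start of the episode above 0.02 m) and not (distance of loop_tool from where it was at the start of the episode above 0.02 m) and not (distance of yellow_lid from where it was at the start of the episode above 0.02 m) and not (distance of beaker from where it was at the start of the episode above 0.02 m)); the robot touches nothing.
It fails at once if a key that was up is pushed down more than 4 mm (value of joint any of key_b, key_c, key_d above 0.004 m).
It fails at once if a bystander is lifted, carried or pushed more than 20 mm (distance of any of egg_cup, glaze_jar, tile, pencil, loop_tool, yellow_lid, beaker from where it was at the start of the episode above 0.02 m).
It also fails if it takes over 48 s, if anything falls off the work surface, if the arm or the gripper's body presses on something with over 40 N, if the wrist force passes 120 N, or if a joint passes its speed limit or range.

## Working session

There is one attempt and no reset: what is moved stays moved. The work goes in short steps, Python scripts to look and compute and a tool call to move; the robot and the scene stay as the last step left them, time stands still between calls to the robot, and variables do not carry over. Pictures are saved under pics/ and viewed, at most 10 in all, crops included, and the job is handed in when it is done.

Besides the shell and the picture viewer there is one more tool, called after "Emit:" as name(argument=value, ...), one argument or row to a line, values as JSON. move_arm: Moves the arm, as the interface text tells. Its arguments: {"type":"object","properties":{"increments":{"type":"array"},"grip_force":{"type":"number"}},"required":["increments"]}

```bash
mkdir -p pics
python3 - <<'E'
from bench import arm
import cv2,numpy as np
o=arm.get_obs();print(o)
for n in("scene","side"):
    p,d=arm.snapshot(n);cv2.imwrite(f"pics/{n}0.png",p);np.save(f"pics/{n}0.npy",d)
    print(n,arm.calibration(n))
print(arm.calibration("wrist"))
E
```

```text
{'time': 0.0, 'joints': array([ 1.1685238 ,  0.61593743, -0.01263261,  1.42486734,  0.00810349,
        1.10338919, -0.04043167]), 'joint_velocities': array([ 1.98053846e-03, -4.51122802e-04,  4.95830445e-05, -3.19967329e-05,
        1.46919877e-03,  6.25966232e-04, -5.17588754e-04]), 'tau': array([-2.92845934e-04, -4.58936334e+01,  2.09408524e-01, -1.65744978e+01,
       -6.09286129e-02,  2.05668330e-02,  2.46573873e-04]), 'eef_pos': array([ 0.23827454, -0.60391486,  0.21747976]), 'tool_rot': array([-1.25025412e-03,  9.82395819e-01,  1.86806925e-01, -2.53040258e-04]), 'contact_force': array([-0.42373324,  0.43354186,  0.1499854 ]), 'moment': array([ 0.0173014 , -0.03363959, -0.07723069]), 'finger_force': 0.0, 'width': 0.09266133412400894}
scene {'fx': 369.2990082163321, 'fy': 369.2990082163321, 'cx': 319.2741019952231, 'cy': 193.2052927176409, 'world_from_camera': array([[-0.50616855, -0.38141279,  0.77350997, -0.14783939],
       [-0.86238135,  0.21387594, -0.45886326,  0.4898181 ],
       [ 0.00958115, -0.89932273, -0.43718055,  0.44892539],
       [ 0.        ,  0.        ,  0.  
[... 151 characters left out ...]
 array([[ 0.8970905 , -0.23859242,  0.37189017,  0.21661898],
       [-0.44163208, -0.51042282,  0.73785476, -0.54402481],
       [ 0.01377468, -0.82616112, -0.56326553,  0.58239254],
       [ 0.        ,  0.        ,  0.        ,  1.        ]])}
{'fx': 343.07961776505715, 'fy': 343.07961776505715, 'cx': 318.00245867027553, 'cy': 199.810736601552, 'mount': array([[ 4.29445830e-04, -9.71507503e-01, -2.37008411e-01,
         6.45816124e-02],
       [ 9.99999282e-01,  1.52097101e-04,  1.18848967e-03,
         5.28328382e-04],
       [-1.11857834e-03, -2.37008751e-01,  9.71506871e-01,
        -1.66757300e-01],
       [ 0.00000000e+00,  0.00000000e+00,  0.00000000e+00,
         1.00000000e+00]])}
```

View pics/scene0.png

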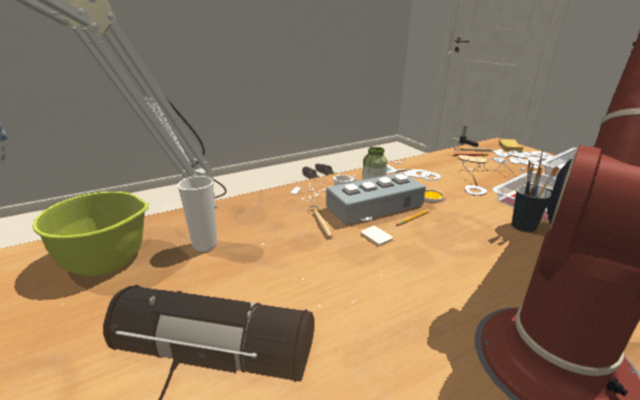

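View pics/side0.png

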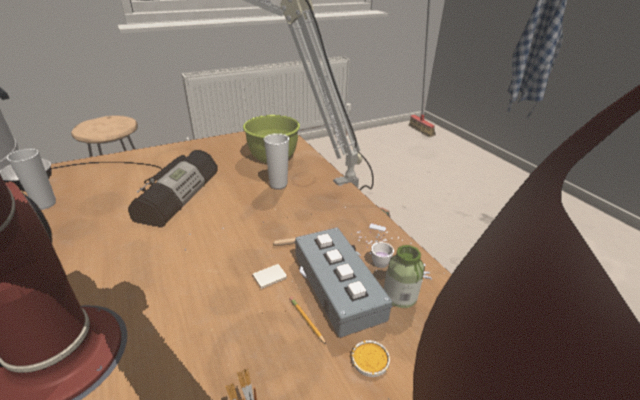

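The side view shows the four keys at about (325,240), (334,257), (345,271) and (357,290). The jar, at (405,275), stands behind the box.

```bash
cat > h.py <<'E'
import numpy as np,cv2
def blobs(p,roi,amin,amax,low=(150,165,165)):
    x0,y0,x1,y1=roi;m=cv2.inRange(p,np.array(low),np.array((255,255,255)))
    k=np.zeros_like(m);k[y0:y1,x0:x1]=m[y0:y1,x0:x1]
    n,_,s,c=cv2.connectedComponentsWithStats(k)
    return [(c[i],s[i]) for i in range(1,n) if amin<s[i,4]<amax]
def ray(cal,T,u,v,z):
    d=T[:3,:3]@np.array([(u-cal['cx'])/cal['fx'],(v-cal['cy'])/cal['fy'],1]);o=T[:3,3]
    return o+d*(z-o[2])/d[2]
E
python3 - <<'E'
from bench import arm
from h import *
for n,roi in(("side",(310,230,372,302)),("scene",(335,170,420,200))):
    p=cv2.imread(f"pics/{n}0.png");c=arm.calibration(n);d=np.load(f"pics/{n}0.npy");T=c["world_from_camera"]
    for (u,v),s in blobs(p,roi,15,600):
        z=d[int(v),int(u)]
        w=T@np.r_[(u-c['cx'])/c['fx']*z,(v-c['cy'])/c['fy']*z,z,1]
        print(n,u,v,s,ray(c,T,u,v,.073).round(4),w.round(4))
E
```

```text
side 324.42758620689654 238.69655172413792 [316 233  17  13 145] [0.5146 0.0068 0.073 ] [0.5137 0.0051 0.0746 1.    ]
side 333.86131386861314 254.52554744525548 [326 248  16  14 137] [ 0.5088 -0.0458  0.073 ] [ 0.5102 -0.0434  0.0705  1.    ]
side 345.06976744186045 269.84302325581393 [336 263  18  15 172] [ 0.5074 -0.0935  0.073 ] [ 0.5076 -0.0931  0.0725  1.    ]
side 356.9540816326531 287.8724489795918 [348 281  19  16 196] [ 0.5037 -0.1432  0.073 ] [ 0.5036 -0.1433  0.0731  1.    ]
scene 340.3225806451613 170.70967741935485 [335 170  15   3  31] [ 0.6081 -0.0231  0.073 ] [ 2.3038 -1.1737 -0.7702  1.    ]
scene 391.3666666666667 171.06666666666666 [386 170  13   4  30] [ 0.5397 -0.141   0.073 ] [ 0.6622 -0.2534  0.006   1.    ]
```

Run:
```python
from bench import arm
from h import *
from scipy.spatial.transform import Rotation as R
V,U=np.mgrid[:400,:640]
for n in("side","scene"):
    c=arm.calibration(n);z=np.load(f"pics/{n}0.npy");T=c["world_from_camera"]
    P=np.stack([(U-c['cx'])/c['fx']*z,(V-c['cy'])/c['fy']*z,z,np.ones_like(z)],-1)@T.T
    m=(z>0)&(P[...,2]>.1)&(P[...,2]<.9)&(P[...,0]>.3)&(P[...,0]<.9)&(abs(P[...,1])<.35)
    Q=P[m]
    for zl in np.arange(.1,.9,.1):
        q=Q[(Q[:,2]>=zl)&(Q[:,2]<zl+.1)]
        if len(q):
            print(n,zl.round(1),len(q),q[:,:2].min(0).round(2),q[:,:2].max(0).round(2),"min dist",np.hypot(*(q[:,:2]-[.511,-.043]).T).min().round(3))
o=arm.get_obs();r=R.from_quat(np.roll(o['tool_rot'],-1)).as_matrix()
print(r.round(3), r.T@(np.array([.511,-.043,.13])-o['eef_pos']))
```

```text
side 0.1 1341 [ 0.51 -0.17] [0.78 0.35] min dist 0.12
side 0.2 137 [0.7  0.31] [0.76 0.35] min dist 0.42
scene 0.1 1120 [ 0.51 -0.16] [0.77 0.35] min dist 0.114
scene 0.2 151 [0.7  0.31] [0.74 0.35] min dist 0.421
[[ 0.93   0.367 -0.001]
 [ 0.367 -0.93   0.002]
 [-0.    -0.002 -1.   ]] [ 0.45960674 -0.42154286  0.08855213]
```

Emit:
move_arm(
  increments=[
    [0, 0.028, -0.026, 0, 0, 0, 0],
    [0, 0.028, -0.026, 0, 0, 0, 0],
    [0, 0.028, -0.026, 0, 0, 0, 0],
    [0, 0.028, -0.026, 0, 0, 0, 0],
    [0, 0.028, -0.026, 0, 0, 0, 0],
    [0, 0.028, -0.026, 0, 0, 0, 0],
    [0, 0.028, -0.026, 0, 0, 0, 0],
    [0, 0.028, -0.026, 0, 0, 0, 0],
    [0, 0.028, -0.026, 0, 0, 0, 0],
    [0, 0.028, -0.026, 0, 0, 0, 0],
  ],
  grip_force=10,
)

```text
time: 1.35
eef_pos: [0.4037, -0.2586, 0.2184]
tool_rot: [-0.0, 0.982, 0.187, -0.0]
contact_force: [-0.2, 0.4, 0.0]
width: 0.0011
finger_force: 0.0
```

Emit:
move_arm(
  increments=[
    [0, 0.03, -0.026, 0, 0, 0, 0],
    [0, 0.03, -0.026, 0, 0, 0, 0],
    [0, 0.03, -0.026, 0, 0, 0, 0],
    [0, 0.03, -0.026, 0.01, 0, 0, 0],
    [0, 0.03, -0.026, 0.02, 0, 0, 0],
    [0, 0, 0, 0.02, 0, 0, 0],
    [0, 0, 0, 0, 0, 0, 0],
    [0, 0, 0, 0, 0, 0, 0],
  ],
)

```text
time: 2.35
eef_pos: [0.4955, -0.0847, 0.1691]
tool_rot: [0.0, 0.983, 0.186, 0.0]
contact_force: [0.8, -0.4, 0.3]
width: 0.0001
finger_force: 0.0
```

```bash
cat > look.py <<'E'
from bench import arm
from h import *
import sys
from scipy.spatial.transform import Rotation as R
o=arm.get_obs();r=R.from_quat(np.roll(o['tool_rot'],-1)).as_matrix()
p,d=arm.snapshot("wrist");cv2.imwrite(f"pics/{sys.argv[1]}.png",p)
c=arm.calibration("wrist");T=np.eye(4);T[:3,:3]=r;T[:3,3]=o['eef_pos'];T=T@c['mount']
print(o['eef_pos'],o['contact_force'],r.round(3))
for (u,v),s in blobs(p,(0,0,640,400),300,12000):
    z=d[int(v),int(u)];w=(T@np.r_[(u-c['cx'])/c['fx']*z,(v-c['cy'])/c['fy']*z,z,1])[:3]
    q=ray(c,T,u,v,.072)
    print(round(u),round(v),s[2:],q.round(4),w.round(4),'tool',(r.T@(q-o['eef_pos'])).round(4))
E
python3 look.py w1
```

```text
[ 0.4955018  -0.08473517  0.16913181] [ 0.78673747 -0.37909694  0.27048393] [[ 0.931  0.366  0.   ]
 [ 0.366 -0.931 -0.   ]
 [ 0.     0.001 -1.   ]]
328 26 [  62   54 1783] [ 0.616 -0.046  0.072] [ 0.6277 -0.043   0.0211] tool [0.1263 0.008  0.0972]
406 8 [ 63  20 908] [ 0.6466 -0.0925  0.072 ] [ 0.6702 -0.1006  0.0036] tool [0.1377 0.0625 0.0972]
585 58 [  82  117 2653] [ 0.6642 -0.2256  0.072 ] [ 6.939e-01 -2.704e-01 -1.000e-04] tool [0.1055 0.1927 0.0973]
588 169 [  87  111 4443] [ 0.5952 -0.2713  0.072 ] [ 0.6056 -0.3266  0.0024] tool [0.0245 0.21   0.0973]
416 188 [  92   91 2659] [ 0.5331 -0.1536  0.072 ] [ 0.532  -0.1579  0.0596] tool [0.0097 0.0778 0.0972]
332 193 [ 40  39 989] [ 0.5054 -0.0938  0.072 ] [ 0.5059 -0.0934  0.0747] tool [0.0059 0.012  0.0971]
388 219 [ 40  37 931] [ 0.5019 -0.1438  0.072 ] [ 0.5025 -0.1429  0.075 ] tool [-0.0157  0.0572  0.0972]
183 237 [  52   58 1821] [0.4271 0.0055 0.072 ] [0.3967 0.0213 0.0097] tool [-0.0307 -0.109   0.0971]
549 334 [ 56  38 933] [ 0.4573 -0.3181  0.072 ] [ 0.4307 -0.3874  0.0007] tool [-0.1209  0.2032  0.0972]
```

View pics/w1.png

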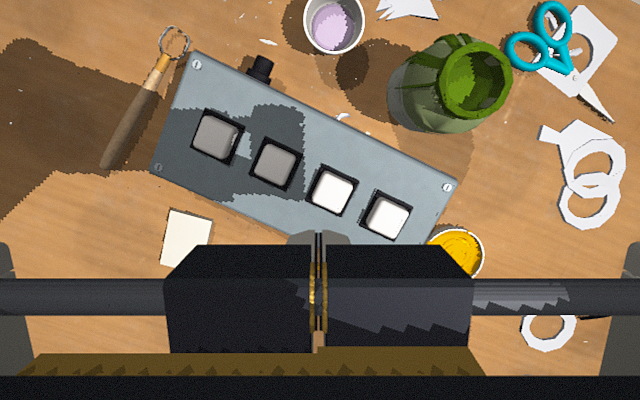

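The wrist view shows keys 3 and 4 lit at (332,193) and (388,219). Keys 1 and 2 are in shade at (216,135) and (275,162). I'm moving over key 2, which the depth suggests is the lower one.

Emit:
move_arm(
  increments=[
    [0, 0.0143, -0.0166, 0.02, 0, 0, 0],
    [0, 0.0143, -0.0166, 0.025, 0, 0, 0],
    [0, 0, 0, 0.025, 0, 0, 0],
    [0, 0, 0, 0.012, 0, 0, 0],
    [0, 0, 0, 0, 0, 0, 0],
    [0, 0, 0, 0, 0, 0, 0],
  ],
)

```text
time: 3.15
eef_pos: [0.5106, -0.0432, 0.0877]
tool_rot: [0.0, 0.982, 0.186, 0.001]
contact_force: [0.2, 0.4, -0.1]
width: 0.0002
finger_force: 0.0
```

Run:
```python
from bench import arm
import cv2
p,d=arm.snapshot("side");cv2.imwrite("pics/s1.png",cv2.resize(p[180:340,250:450],None,fx=3,fy=3))
o=arm.get_obs();print(o['eef_pos'],o['contact_force'])
```

```text
[ 0.51063485 -0.04308261  0.08773855] [-0.18118129  0.79087928  0.0732432 ]
```

View pics/s1.png

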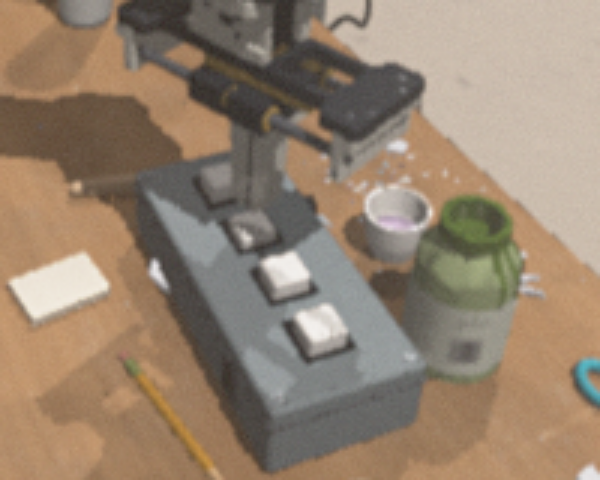

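The shut fingers stand above key 2, at crop (250,220). I'm descending in small steps.

Emit:
move_arm(
  increments=[
    [0, 0, 0, 0.006, 0, 0, 0],
    [0, 0, 0, 0.005, 0, 0, 0],
    [0, 0, 0, 0.0015, 0, 0, 0],
    [0, 0, 0, 0, 0, 0, 0],
    [0, 0, 0, 0, 0, 0, 0],
  ],
)

```text
time: 3.82
eef_pos: [0.5099, -0.0426, 0.0742]
tool_rot: [-0.0, 0.982, 0.187, 0.0]
contact_force: [-0.3, 0.6, 0.4]
width: 0.0007
finger_force: 0.0
```

Emit:
move_arm(
  increments=[
    [0, 0, 0, 0.001, 0, 0, 0],
    [0, 0, 0, 0, 0, 0, 0],
  ],
)

```text
time: 4.08
eef_pos: [0.5098, -0.0426, 0.0732]
tool_rot: [-0.0, 0.982, 0.187, 0.0]
contact_force: [-0.6, 0.3, 0.7]
width: 0.0007
finger_force: 0.0
```

Emit:
move_arm(
  increments=[
    [0, 0, 0, 0.001, 0, 0, 0],
    [0, 0, 0, 0, 0, 0, 0],
  ],
)

```text
time: 4.32
eef_pos: [0.5097, -0.0426, 0.0721]
tool_rot: [-0.0, 0.982, 0.187, -0.0]
contact_force: [0.9, -0.7, -0.1]
width: 0.0006
finger_force: 0.0
```

Emit:
move_arm(
  increments=[
    [0, 0, 0, 0.001, 0, 0, 0],
    [0, 0, 0, 0, 0, 0, 0],
  ],
)

```text
time: 4.58
eef_pos: [0.5098, -0.0426, 0.0711]
tool_rot: [-0.0, 0.982, 0.187, -0.0]
contact_force: [0.3, 0.1, 0.3]
width: 0.0003
finger_force: 0.0
```

Emit:
move_arm(
  increments=[
    [0, 0, 0, 0.0006, 0, 0, 0],
    [0, 0, 0, 0, 0, 0, 0],
  ],
)

```text
time: 4.82
eef_pos: [0.5099, -0.0426, 0.0706]
tool_rot: [-0.0, 0.982, 0.187, 0.0]
contact_force: [-0.9, -0.1, -0.8]
width: 0.0001
finger_force: 0.1
```

Emit:
move_arm(
  increments=[
    [0, 0, 0, 0.0005, 0, 0, 0],
    [0, 0, 0, 0, 0, 0, 0],
  ],
)

```text
time: 5.08
eef_pos: [0.5099, -0.0426, 0.0704]
tool_rot: [0.0, 0.982, 0.187, 0.0]
contact_force: [-1.0, 0.3, 3.5]
width: 0.0005
finger_force: 1.8
```

Emit:
move_arm(
  increments=[
    [0, 0, 0, 0.0004, 0, 0, 0],
    [0, 0, 0, 0, 0, 0, 0],
  ],
)

```text
time: 5.32
eef_pos: [0.5099, -0.0426, 0.0699]
tool_rot: [0.0, 0.982, 0.187, 0.0]
contact_force: [-1.1, -0.4, 4.9]
width: 0.0002
finger_force: 2.2
```

Contact came at 70.4 mm with about 3.5–4.9 N, so key 2 is the latched one. I'm lifting off, then pressing.

Emit:
move_arm(
  increments=[
    [0, 0, 0, -0.004, 0, 0, 0],
    [0, 0, 0, -0.004, 0, 0, 0],
    [0, 0, 0, 0, 0, 0, 0],
    [0, 0, 0, 0, 0, 0, 0],
    [0, 0, 0, 0, 0, 0, 0],
  ],
)

```text
time: 5.95
eef_pos: [0.5097, -0.0426, 0.0775]
tool_rot: [-0.0, 0.982, 0.187, -0.0]
contact_force: [-0.1, 0.5, -0.2]
width: 0.0005
finger_force: 0.0
```

Emit:
move_arm(
  increments=[
    [0, 0, 0, 0.004, 0, 0, 0],
    [0, 0, 0, 0.004, 0, 0, 0],
    [0, 0, 0, 0.002, 0, 0, 0],
    [0, 0, 0, 0.001, 0, 0, 0],
    [0, 0, 0, 0.001, 0, 0, 0],
    [0, 0, 0, 0, 0, 0, 0],
  ],
)

```text
time: 6.7
eef_pos: [0.5098, -0.0426, 0.0664]
tool_rot: [0.0, 0.982, 0.187, 0.0]
contact_force: [-2.0, -0.2, 6.9]
width: 0.0006
finger_force: 3.6
```

Emit:
move_arm(
  increments=[
    [0, 0, 0, 0.001, 0, 0, 0],
    [0, 0, 0, 0.001, 0, 0, 0],
    [0, 0, 0, 0, 0, 0, 0],
  ],
)

```text
time: 7.08
eef_pos: [0.5098, -0.0426, 0.0652]
tool_rot: [0.0, 0.982, 0.187, 0.0]
contact_force: [-3.3, -0.0, 13.8]
width: 0.0002
finger_force: 7.0
```

Emit:
move_arm(
  increments=[
    [0, 0, 0, -0.004, 0, 0, 0],
    [0, 0, 0, -0.006, 0, 0, 0],
    [0, 0, 0, -0.01, 0, 0, 0],
    [0, 0, 0, -0.02, 0, 0, 0],
    [0, 0, 0, -0.03, 0, 0, 0],
    [0, -0.025, 0.03, -0.02, 0, 0, 0],
    [0, -0.025, 0.03, 0, 0, 0, 0],
    [0, 0, 0, 0, 0, 0, 0],
    [0, 0, 0, 0, 0, 0, 0],
  ],
)

```text
time: 8.2
eef_pos: [0.4855, -0.116, 0.1536]
tool_rot: [-0.0, 0.982, 0.187, 0.0]
contact_force: [0.2, 0.1, 0.8]
width: 0.0004
finger_force: 0.0
```

```bash
python3 look.py w2
python3 - <<'E'
from bench import arm
import cv2,numpy as np
from h import *
p,d=arm.snapshot("side");c=arm.calibration("side");T=c["world_from_camera"]
cv2.imwrite("pics/s2.png",cv2.resize(p[200:340,270:430],None,fx=4,fy=4))
for (u,v) in ((324,238),(333,254),(345,269),(356,287)):
    z=np.median(d[v-3:v+3,u-3:u+3]);print((T@np.r_[(u-c['cx'])/c['fx']*z,(v-c['cy'])/c['fy']*z,z,1]).round(4))
E
```

```text
[ 0.48548167 -0.11596033  0.15363029] [0.21897782 0.07017664 0.84631744] [[ 0.93   0.368  0.   ]
 [ 0.368 -0.93   0.001]
 [ 0.    -0.001 -1.   ]]
299 8 [ 59  20 668] [ 0.6052 -0.0559  0.072 ] [ 0.6175 -0.0483  0.0207] tool [ 0.1334 -0.0118  0.0817]
573 42 [  87   98 2284] [ 0.6538 -0.2342  0.072 ] [ 0.6833 -0.2728  0.0041] tool [0.113  0.1719 0.0815]
172 100 [ 39  31 693] [0.5186 0.0054 0.072 ] [0.5188 0.0047 0.0739] tool [ 0.0754 -0.1007  0.0818]
577 150 [  94  120 5105] [ 0.5927 -0.2751  0.072 ] [ 6.064e-01 -3.280e-01 -1.000e-04] tool [0.0412 0.1875 0.0815]
401 164 [  70   70 1530] [ 0.5368 -0.1614  0.072 ] [ 0.5364 -0.1643  0.0614] tool [0.031  0.0612 0.0816]
360 199 [  43   42 1101] [ 0.5018 -0.1437  0.072 ] [ 0.5022 -0.1432  0.0742] tool [0.005  0.0318 0.0816]
151 227 [  55   69 2664] [ 0.423  -0.0047  0.072 ] [0.392  0.0176 0.0092] tool [-0.0172 -0.1264  0.0817]
536 331 [ 58  31 828] [ 0.4527 -0.3228  0.072 ] [ 0.427  -0.3865  0.0032] tool [-0.1065  0.1804  0.0814]
[0.5142 0.008  0.0742 1.    ]
[ 0.5073 -0.0449  0.0742  1.    ]
[ 0.5078 -0.0924  0.0741  1.    ]
[ 0.5026 -0.1415  0.0741  1.    ]
```

View pics/s2.png

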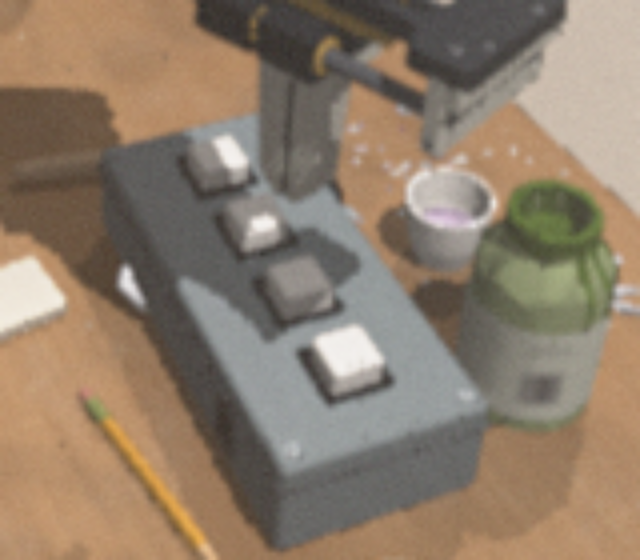

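All four keys now read 74 mm high, including key 2 at crop (258,225). The gripper is clear of the box and nothing else has moved.

```bash
python3 -c "
from bench import arm
print(arm.sign_off())"
```

```text
the job is handed in; nothing more can be done
None
```

The latched key was at place 2: I tapped it, lifted off with no sign of it letting go, then pressed it to the stop; all four keys now read up at 74 mm, no other key was touched, and the job is handed in (no verdict was returned).

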